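# Move a breadboard circuit to the demo rail in the same order

## Robot

A 6-joint arm with a two-finger parallel gripper is mounted at the origin on the work surface. World frame = base frame: x ahead of the robot, y to its left, z up, the work surface at z = 0. Lengths are in m, angles in rad, forces in N, time in s.
With the tool pointing down it reaches from about 0.325 to 0.775 m from the base axis. Payload 5.5 kg.
Tool frame: the origin (TCP) lies between the finger pads; the fingertips stand 14 mm ahead of it and the grasp point (between the pads) lies 5 mm behind it; z points along the fingers, y is the line along which they close (so a half turn about z gives the same grasp; the last joint's range is limited). The gripper opens to 88 mm and grips with 3 to 60 N. Pads are 20 mm wide; open, the fingers measure 115 mm over their backs; the gripper's body (75 mm by 178 mm) begins 61 mm behind the grasp point.
Start: joints at [-1.341, 0.091, 1.231, -0, 1.82, -0.057], TCP at [0.17, -0.576, 0.237] pointing down, gripper open.
Joint ranges: [-2.87, 2.87], [-0.86, 2.18], [0.17, 2.46], [-1.51, 4.65], [0.06, 2.69], [-2.65, 2.65]. Speed limits (rad/s): [2.57, 2.57, 3.01, 3.14, 3.14, 3.14].

## Interface

Orientations are given as a unit quaternion [w, x, y, z].
In Python, from rig import monitor, optics, job gives the robot as it stands.
- The arm moves only by the tool jog_arm, never from a script. Its argument "targets" is a list of rows, each an object with "translation": the shift along the tool's x, y, z in m, a list of three; "turn": the turn about the tool's z in rad; "grip": the finger opening in m, from 0 to 0.0878. In form: [{"translation": [dx, dy, dz], "turn": turn, "grip": grip}, ...]. A call has 1 to 10 rows; each row is the pose to reach, as a shift and turn from the pose commanded when the call began, along the tool's axes at that moment; what a row does not reach only later rows make up. A row lasts 1/12 s, in which the tool goes at most 41.7 mm and 7.16 degrees, less where a joint would pass 70% of its speed; a pose out of reach is approached as far as the arm can. A call with a gripper value outside its range is refused whole. The fingers move at their own pace and stop on an object; the grip force is fixed at half the most. Time passes only in rows, so rows that repeat a pose let the fingers close. It gives the time, the measured TCP pose, the force, the opening and the grip force at its end, in the units of the state.
- monitor.get_obs(): the state, without advancing time (a new reading comes with each control period).
- optics.capture(name): name is "scene" or "top" or "wrist"; returns the picture (480x640x3 uint8, blue, green, red); there is no depth.
- optics.camera_params(name): a dict with "fx", "fy", "cx", "cy" (pixels), "eye" and "attitude" of the camera in the world. Camera axes: x right, y up, looking along -z (the intrinsics and any distortion apply to the point x, -y, -z); pixel columns grow to the right and rows downward; lengths in m; the calibration is good to about 2 mm. A picture is of the moment at which its call begins: read the wrist's pose just before it. camera_params takes no time and is no camera call; for the wrist camera it gives the pose at the moment of the call.
- job.close_job(): hands the job in; it is judged then, once.
The state is a dict: "time": time; "qpos": joint angles; "joint_vel": joint speeds; "effort": joint torques, N m; "ee_pos": TCP position; "ee_rot": TCP orientation; "force": force on the tool from outside, world axes, zero at the start; "torque": the same for the moment, N m; "gripper_width": finger opening in m; "finger_force": force on a finger pad.
Only numpy, scipy, OpenCV 4.12 (cv2) and the standard library are available. Lean on these libraries where they do the work, as an engineer would, in place of code of your own. Each camera call takes 0.05 s, during which the arm holds its last target. There are 200 camera calls.

## Task

The four coloured mini-breadboard modules of a finished circuit sit in a row on the aluminium build rail; move them all to the empty bays of the wooden demo rail in the same order, counted from each rail's power-supply board: the module now nearest the power board of the build rail goes into the bay nearest the power board of the demo rail, and so on to the far end. Set each module down in the middle of its bay, flat and square across the rail (either way round will do), without dropping it, and let go.

Things in the scene. Friction and masses are not known exactly. Their poses are not given: they have to be found in the camera images.
- red_module: loose red mini breadboard, 47 (x) by 35 (y) by 8.5 mm high, 35 g; on it capacitors and a regulator (up to 14 mm tall, clear of its edges). Origin: centre of underside; z up; x across the rail. Grip from above by the two ends, 47 mm apart along x: they overhang bay and bar, with free room beyond; beside it, to the next module, only about 20 mm.
- yellow_module: loose yellow mini breadboard, 47 (x) by 35 (y) by 8.5 mm high, 35 g; on it a small chip and a capacitor (up to 14 mm tall, clear of its edges). Origin: centre of underside; z up; x across the rail. Grip from above by the two ends, 47 mm apart along x: they overhang bay and bar, with free room beyond; beside it, to the next module, only about 20 mm.
- green_module: loose green mini breadboard, 47 (x) by 35 (y) by 8.5 mm high, 35 g; on it a blue trimmer and a long chip (up to 14 mm tall, clear of its edges). Origin: centre of underside; z up; x across the rail. Grip from above by the two ends, 47 mm apart along x: they overhang bay and bar, with free room beyond; beside it, to the next module, only about 20 mm.
- blue_module: loose blue mini breadboard, 47 (x) by 35 (y) by 8.5 mm high, 35 g; on it three LEDs and a push button (up to 14 mm tall, clear of its edges). Origin: centre of underside; z up; x across the rail. Grip from above by the two ends, 47 mm apart along x: they overhang bay and bar, with free room beyond; beside it, to the next module, only about 20 mm.
- build_rail: fixed bright aluminium bar 40 x 278 x 15 mm, any heading, that holds the modules at the start; black power-supply board (53 x 33 mm, top 24 mm above the bar) fixed at its +y end, y = +138 mm. Origin: underside, middle of the four bays; y along the bar, z up. The four cradles sit on it at y = +87, +29, -29, -87 mm, in an order that varies.
- demo_rail: fixed pale-wood bar 40 x 278 x 15 mm, any heading, empty at the start; black power-supply board (53 x 33 mm, top 24 mm above the bar) fixed at its +y end, y = +138 mm. Origin: underside, middle of the four bays; y along the bar, z up. Four bays like the cradles, centred at x = 0, y = +87 (next to the power board), +29, -29, -87 mm; bay floors at z = 0.021 m.
- red_cradle: fixed light-grey bay of the build rail where the red module lies at the start (all four look alike): flat floor 38 (x) by 56 mm (y), 6 mm above its underside, a rib 2 mm wide and 4 mm high along each y edge, 52 mm clear between. Origin: centre of underside, on top of the bar; axes as the build rail's.
- yellow_cradle: fixed light-grey bay of the build rail where the yellow module lies at the start (all four look alike): flat floor 38 (x) by 56 mm (y), 6 mm above its underside, a rib 2 mm wide and 4 mm high along each y edge, 52 mm clear between. Origin: centre of underside, on top of the bar; axes as the build rail's.
- green_cradle: fixed light-grey bay of the build rail where the green module lies at the start (all four look alike): flat floor 38 (x) by 56 mm (y), 6 mm above its underside, a rib 2 mm wide and 4 mm high along each y edge, 52 mm clear between. Origin: centre of underside, on top of the bar; axes as the build rail's.
- blue_cradle: fixed light-grey bay of the build rail where the blue module lies at the start (all four look alike): flat floor 38 (x) by 56 mm (y), 6 mm above its underside, a rib 2 mm wide and 4 mm high along each y edge, 52 mm clear between. Origin: centre of underside, on top of the bar; axes as the build rail's.
Things that resemble listed ones, but are neither listed nor needed, are in the scene too. Leave any pink look-alike of the red_module alone. Leave any pink look-alike of the blue_module alone.

How it is judged:
By the outcome, as a careful person would: the job done as asked, in the order asked, and still so for the second after the job is handed in, with the robot touching nothing.
It also fails if it takes over 96 s, if anything falls off the work surface, if the arm or the gripper's body presses on something with over 40 N, if the wrist force passes 120 N, or if a joint passes its speed limit or range.

## Working session

There is one attempt and no reset: what is moved stays moved. The work goes in short steps, Python scripts to look and compute and a tool call to move; the robot and the scene stay as the last step left them, time stands still between calls to the robot, and variables do not carry over. Pictures are saved under pics/ and viewed, at most 14 in all, crops included, and the job is handed in when it is done.

Besides the shell and the picture viewer there is one more tool, called after "Call:" by a JSON object that holds its "op" and its "data". jog_arm: Moves the arm, as the interface text tells. Its arguments: {"type":"object","properties":{"targets":{"type":"array"}},"required":["targets"]}

```bash
ls; mkdir -p pics; python3 - <<'E'
from rig import monitor, optics
import cv2
for n in ["top","scene"]:
    p=optics.camera_params(n); print(n,p)
    cv2.imwrite(f"pics/{n}0.png",optics.capture(n))
print(optics.camera_params("wrist")); print(monitor.get_obs())
E
```

```text
pics
top {'fx': 487.6715970743775, 'fy': 487.6715970743775, 'cx': 316.55802969793325, 'cy': 240.75269660893906, 'eye': array([ 0.34974557, -0.01311948,  0.85871272]), 'attitude': array([-0.67069725, -0.07351111,  0.07923607,  0.73381398])}
scene {'fx': 486.5556479262558, 'fy': 486.5556479262558, 'cx': 326.41040390827595, 'cy': 240.95776152443915, 'eye': array([1.17500138, 0.02269468, 0.66994046]), 'attitude': array([0.62467689, 0.26168549, 0.2892685 , 0.67647855])}
{'fx': 372.0669974729217, 'fy': 372.0669974729217, 'cx': 329.9450199157379, 'cy': 238.3358949132927, 'eye': array([ 0.24217984, -0.55394177,  0.38226896]), 'attitude': array([ 0.79290184, -0.11177741,  0.08444648, -0.59302721])}
{'time': 0.1, 'qpos': array([-1.34068843e+00,  9.17727876e-02,  1.23173846e+00, -1.72055748e-05,
        1.81975393e+00, -5.66837023e-02]), 'joint_vel': array([ 8.30777477e-05, -2.12980362e-03, -2.94382918e-03,  1.32216127e-03,
       -5.94124389e-04,  8.45466843e-04]), 'effort': array([ 2.83476664e-03, -4.47860026e+01, -4.07569671e+01,  7.00584683e-02,
        2.84339301e-02, -1.12739428e-04]), 'ee_pos': array([ 0.16967762, -0.57527766,  0.23564161]), 'ee_rot': array([-8.32396255e-04,  9.89736383e-01,  1.42902739e-01, -8.07310576e-05]), 'force': array([ 0.04823178,  0.18354033, -0.13862786]), 'torque': array([ 0.0112283 , -0.00587304,  0.00575954]), 'finger_force': 0.0, 'gripper_width': 0.08768195951970986}
```

View pics/top0.png

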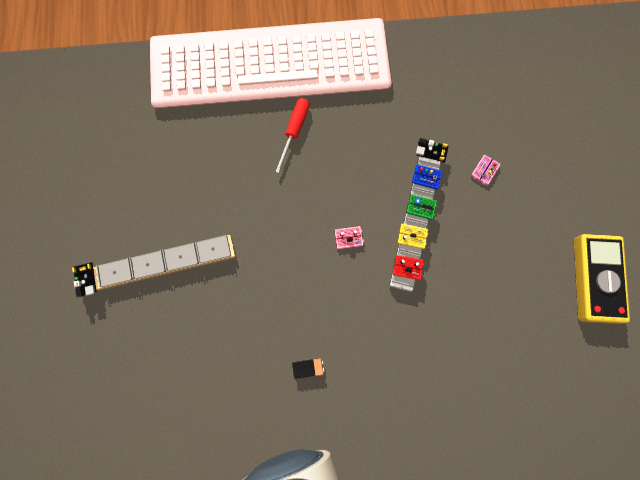

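View pics/scene0.png

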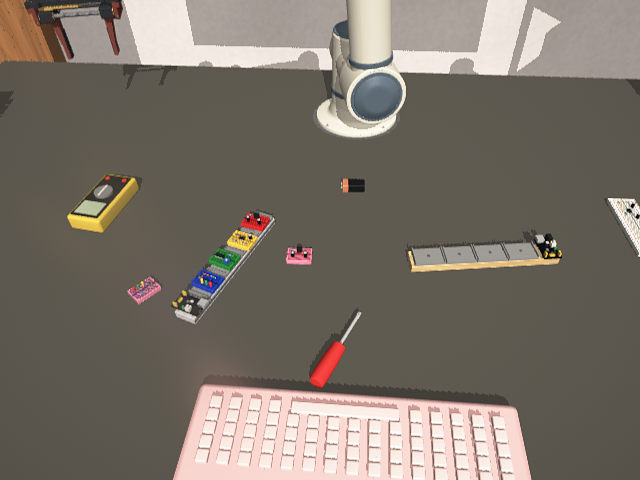

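The top view shows the build rail's power board at (432,150). From there the modules run blue (427,177), green (421,207), yellow (412,236), red (408,267). The demo rail's power board is at (85,279), with its bays at (115,272), (148,265), (180,257) and (213,249).

Things that could be mistaken for a target:
- **Blue module:** the pink board at (486,170) looks like it.
- **Red module:** the pink board at (349,238) looks like it. The red screwdriver handle at (298,118) is also red.
- **Yellow module:** the yellow multimeter at (602,280).

I choose the four saturated boards on the aluminium rail.

```bash
cat > h.py <<'E'
import numpy as np, cv2
from scipy.spatial.transform import Rotation as R
from rig import monitor, optics
def rot(q): return R.from_quat([q[1],q[2],q[3],q[0]])
def cast(p,uv,z):
    uv=np.atleast_2d(uv).astype(float)
    d=np.c_[(uv[:,0]-p['cx'])/p['fx'],-(uv[:,1]-p['cy'])/p['fy'],-np.ones(len(uv))]
    d=rot(p['attitude']).apply(d)
    return p['eye']+d*((z-p['eye'][2])/d[:,2])[:,None]
def proj(p,X):
    c=rot(p['attitude']).inv().apply(np.atleast_2d(X)-p['eye'])
    return np.c_[p['cx']-p['fx']*c[:,0]/c[:,2],p['cy']+p['fy']*c[:,1]/c[:,2]]
HUE={'red':[(0,6),(174,180)],'yellow':[(22,34)],'green':[(50,75)],'blue':[(108,126)]}
def blobs(img,name,smin=170,vmin=70,amin=150):
    h=cv2.cvtColor(img,cv2.COLOR_BGR2HSV); m=0
    for a,b in HUE[name]: m=m|cv2.inRange(h,(a,smin,vmin),(b,255,255))
    m=cv2.morphologyEx(m,cv2.MORPH_CLOSE,np.ones((9,9)))
    cs,_=cv2.findContours(m,cv2.RETR_EXTERNAL,cv2.CHAIN_APPROX_NONE)
    return [c for c in cs if cv2.contourArea(c)>amin]
def rect(p,c,z):
    P=cast(p,c[:,0,:],z)[:,:2]
    (x,y),(w,h),a=cv2.minAreaRect((P*1000).astype(np.float32))
    if w<h: w,h,a=h,w,a+90
    return np.array([x,y,w,h,a])
E
python3 - <<'E'
from h import *
img=cv2.imread('pics/top0.png'); p=optics.camera_params('top')
np.set_printoptions(precision=1,suppress=True)
for n in HUE:
    for c in blobs(img,n): print(n,c[:,0].mean(0),rect(p,c,.0295))
print('bays',cast(p,[(115,272),(148,265),(180,257),(213,249)],.021)*1000)
print('pow',cast(p,[(432,150),(85,279)],.039)*1000)
cv2.imwrite('pics/crop.png',cv2.resize(img[125:300,330:505],None,fx=3,fy=3,interpolation=cv2.INTER_CUBIC))
E
```

```text
red [408. 267.] [ 471.8 -181.2   48.7   36.1   73.6]
red [297.1 118. ] [765.9 -13.3  81.4  25.8 156. ]
yellow [601.3 278.5] [ 423.9 -506.6  151.3   86.1  171.6]
yellow [412.5 235.7] [ 525.2 -195.6   48.9   35.1   72.6]
green [421.4 206.6] [ 576.7 -218.1   46.6   35.4   69.2]
blue [426.8 176.4] [ 631.5 -235.9   48.2   36.5   69.8]
bays [[509.6 325.1  21. ]
 [516.8 267.8  21. ]
 [525.9 211.9  21. ]
 [535.  153.8  21. ]]
pow [[ 676.9 -249.1   39. ]
 [ 498.7  368.5   39. ]]
```

View pics/crop.png

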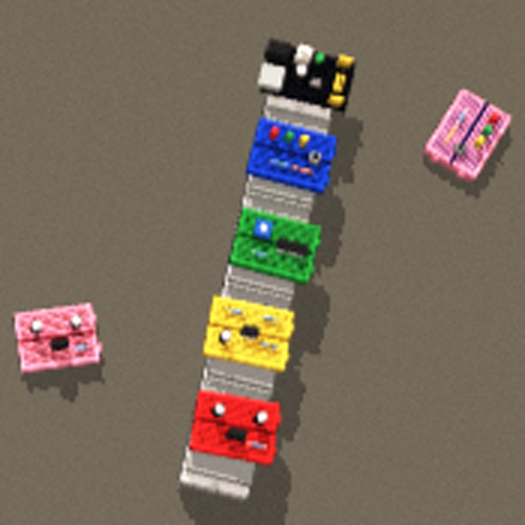

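The crop confirms it: from the power board at the top, the saturated boards run blue, green, yellow, red on the rail. Both pink boards are off the rail. I'm moving above the middle of the build rail for a wrist view.

Call:
{"op": "jog_arm", "data": {"targets": [{"translation": [0.469, -0.245, 0], "turn": -2.525, "grip": 0.087}, {"translation": [0.469, -0.245, 0], "turn": -2.525, "grip": 0.087}, {"translation": [0.469, -0.245, 0], "turn": -2.525, "grip": 0.087}, {"translation": [0.469, -0.245, 0], "turn": -2.525, "grip": 0.087}, {"translation": [0.469, -0.245, 0], "turn": -2.525, "grip": 0.087}, {"translation": [0.469, -0.245, 0], "turn": -2.525, "grip": 0.087}, {"translation": [0.469, -0.245, 0], "turn": -2.525, "grip": 0.087}, {"translation": [0.469, -0.245, 0], "turn": -2.525, "grip": 0.087}, {"translation": [0.469, -0.245, 0], "turn": -2.525, "grip": 0.087}, {"translation": [0.469, -0.245, 0], "turn": -2.525, "grip": 0.087}]}}

```text
time: 0.93
ee_pos: [0.4704, -0.2842, 0.2363]
ee_rot: [-0.0, 0.717, 0.697, -0.0]
force: [0.8, -0.4, 0.1]
gripper_width: 0.0871
finger_force: 0.0
```

```bash
cat >> h.py <<'E'
def pose():
    o=monitor.get_obs(); M=rot(o['ee_rot']).as_matrix()
    return o,M,np.degrees(np.arctan2(M[1,0],M[0,0]))
def go(x,y,z,head):
    "print the jog from the measured pose to TCP x,y,z (m), tool-x heading (deg)"
    o,M,h=pose()
    t=M.T@(np.array([x,y,z])-o['ee_pos']); d=(head-h+180)%360-180
    print('t %.1f pos %s head %.2f -> trans %s turn %.3f  q6 %.2f w %.4f F %s'%(o['time'],np.round(o['ee_pos'],4),h,np.round(t,4),-np.radians(d),o['qpos'][5],o['gripper_width'],np.round(o['force'],1)))
E
python3 -c "
from h import *; go(.551,-.208,.237,161.1)"
```

```text
t 0.9 pos [ 0.4704 -0.2842  0.2363] head 88.40 -> trans [ 0.0784  0.0785 -0.0008] turn -1.269  q6 -0.58 w 0.0871 F [ 0.8 -0.4  0.1]
```

Call:
{"op": "jog_arm", "data": {"targets": [{"translation": [0.078, 0.078, 0], "turn": -1.27, "grip": 0.087}, {"translation": [0.078, 0.078, 0], "turn": -1.27, "grip": 0.087}, {"translation": [0.078, 0.078, 0], "turn": -1.27, "grip": 0.087}, {"translation": [0.078, 0.078, 0], "turn": -1.27, "grip": 0.087}, {"translation": [0.078, 0.078, 0], "turn": -1.27, "grip": 0.087}, {"translation": [0.078, 0.078, 0], "turn": -1.27, "grip": 0.087}, {"translation": [0.078, 0.078, 0], "turn": -1.27, "grip": 0.087}, {"translation": [0.078, 0.078, 0], "turn": -1.27, "grip": 0.087}, {"translation": [0.078, 0.078, 0], "turn": -1.27, "grip": 0.087}, {"translation": [0.078, 0.078, 0], "turn": -1.27, "grip": 0.087}]}}

```text
time: 1.77
ee_pos: [0.5499, -0.2106, 0.236]
ee_rot: [-0.001, 0.173, 0.985, 0.0]
force: [-0.8, 0.1, -0.1]
gripper_width: 0.0868
finger_force: 0.0
```

```bash
python3 - <<'E'
from h import *
np.set_printoptions(precision=1,suppress=True)
go(.551,-.208,.237,161.1)
p=optics.camera_params('wrist'); img=optics.capture('wrist'); go(.551,-.208,.237,161.1)
cv2.imwrite('pics/w1.png',img); print(p['eye'],rot(p['attitude']).as_matrix()[:,2])
for n in HUE:
    for c in blobs(img,n,amin=800): print(n,c[:,0].mean(0),rect(p,c,.0295))
E
```

```text
t 1.8 pos [ 0.5 -0.2  0.2] head 160.03 -> trans [-0.  0. -0.] turn -0.019  q6 -1.65 w 0.0868 F [-0.8  0.1 -0.1]
t 1.8 pos [ 0.5 -0.2  0.2] head 160.46 -> trans [-0.  0. -0.] turn -0.011  q6 -1.65 w 0.0871 F [0.4 0.2 0. ]
[ 0.5 -0.2  0.4] [-0.3  0.1  1. ]
red [329.4 122. ] [ 470.5 -182.8   48.1   34.4   73.7]
yellow [334.1 183.3] [ 524.1 -197.7   48.2   35.1   72.5]
yellow [ 26.3 202.9] [ 444.2 -473.6  160.8   66.9  146.2]
green [330.2 240.1] [ 575.3 -220.    45.9   33.    70. ]
blue [332.7 292.2] [ 628.6 -236.8   46.5   35.8   70. ]
```

View pics/w1.png

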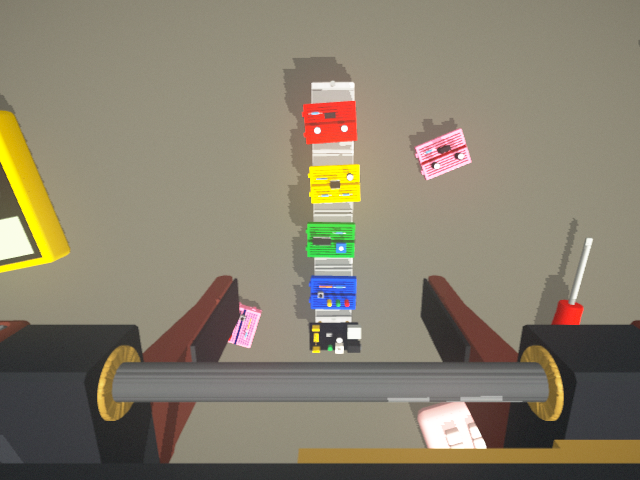

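The wrist view agrees with the top camera to about 2 mm: red (329,122), yellow (334,183), green (330,240), blue (333,292), power board (335,338). I'm going to blue first.

```bash
sed -i '1i import numpy as _n' h.py; python3 -c "
from h import *; np.set_printoptions(precision=4,suppress=True); go(.629,-.2367,.0205,160.0)"
```

```text
t 1.8 pos [ 0.5498 -0.2106  0.236 ] head 160.46 -> trans [-0.0836  0.0019  0.2154] turn 0.008  q6 -1.65 w 0.0871 F [0.4 0.2 0. ]
```

Call:
{"op": "jog_arm", "data": {"targets": [{"translation": [-0.084, 0.002, 0.03], "turn": 0.01, "grip": 0.087}, {"translation": [-0.084, 0.002, 0.07], "turn": 0.01, "grip": 0.087}, {"translation": [-0.084, 0.002, 0.11], "turn": 0.01, "grip": 0.087}, {"translation": [-0.084, 0.002, 0.145], "turn": 0.01, "grip": 0.087}, {"translation": [-0.084, 0.002, 0.145], "turn": 0.01, "grip": 0.087}, {"translation": [-0.084, 0.002, 0.145], "turn": 0.01, "grip": 0.087}, {"translation": [-0.084, 0.002, 0.145], "turn": 0.01, "grip": 0.087}, {"translation": [-0.084, 0.002, 0.145], "turn": 0.01, "grip": 0.087}]}}

```text
time: 2.48
ee_pos: [0.6302, -0.2384, 0.0941]
ee_rot: [0.002, 0.182, 0.983, -0.0]
force: [-0.3, -0.4, 0.3]
gripper_width: 0.0868
finger_force: 0.0
```

```bash
python3 -c "
from h import *; np.set_printoptions(precision=4,suppress=True); go(.629,-.2367,.0205,160.0)"
```

```text
t 2.5 pos [ 0.6302 -0.2384  0.0941] head 159.03 -> trans [0.002  0.0011 0.0736] turn -0.017  q6 -1.62 w 0.0868 F [-0.3 -0.4  0.3]
```

```bash
cat >> h.py <<'E'
def avg(n=4):
    L=[]
    for i in range(n):
        optics.capture('wrist'); o,M,h=pose(); L.append(np.r_[o['ee_pos'],h])
    L=np.array(L); return L.mean(0),L.std(0)
def gom(x,y,z,head,n=4):
    "as go, from the mean of n readings, tool taken as upright"
    m,s=avg(n); a=np.radians(m[3]); d=np.array([x,y,z])-m[:3]
    c,k=np.cos(a),np.sin(a)
    o=monitor.get_obs()
    print('t %.1f pos %s head %.2f std %s\n -> trans %s turn %.3f q6 %.2f w %.4f'%(o['time'],m[:3].round(4),m[3],s.round(4),np.round([c*d[0]+k*d[1],k*d[0]-c*d[1],-d[2]],4),-np.radians((head-m[3]+180)%360-180),o['qpos'][5],o['gripper_width']))
E
python3 -c "
from h import *; gom(.629,-.2367,.0205,160.0,6)"
```

```text
t 2.8 pos [ 0.6304 -0.2384  0.0946] head 159.07 std [0.0002 0.0001 0.0006 0.0135]
 -> trans [0.0019 0.0011 0.0741] turn -0.016 q6 -1.62 w 0.0866
```

```bash
python3 - <<'E'
from h import *
np.set_printoptions(precision=1,suppress=True)
p=optics.camera_params('wrist'); img=optics.capture('wrist')
cv2.imwrite('pics/w2.png',img)
for n in HUE:
    for c in blobs(img,n,amin=800): print(n,c[:,0].mean(0),rect(p,c,.0295), cv2.boundingRect(c))
print(proj(p,[.629,-.2367,.0295]))
E
```

```text
yellow [331.7  56.6] [ 525.2 -197.8   48.2   35.1   72.4] (283, 18, 96, 80)
green [327.5 165.7] [ 576.  -220.3   47.3   33.6   69.1] (283, 136, 86, 62)
blue [332.1 260.6] [ 629.3 -237.1   47.2   35.7   69.4] (292, 233, 80, 57)
[[332.1 260.8]]
```

View pics/w2.png

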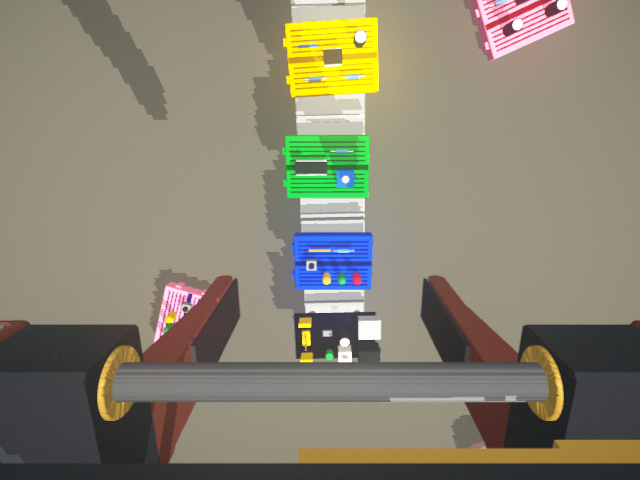

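Blue sits centred at (332,261), between the fingers, and matches the plan. I'm going down and closing.

Call:
{"op": "jog_arm", "data": {"targets": [{"translation": [0.002, 0.001, 0.03], "turn": -0.01, "grip": 0.087}, {"translation": [0.002, 0.001, 0.055], "turn": -0.01, "grip": 0.087}, {"translation": [0.002, 0.001, 0.074], "turn": -0.01, "grip": 0.087}, {"translation": [0.002, 0.001, 0.074], "turn": -0.01, "grip": 0.087}, {"translation": [0.002, 0.001, 0.074], "turn": -0.01, "grip": 0.065}, {"translation": [0.002, 0.001, 0.074], "turn": -0.01, "grip": 0.055}, {"translation": [0.002, 0.001, 0.074], "turn": -0.01, "grip": 0.04}, {"translation": [0.002, 0.001, 0.074], "turn": -0.01, "grip": 0.04}, {"translation": [0.002, 0.001, 0.074], "turn": -0.01, "grip": 0.04}, {"translation": [0.002, 0.001, 0.074], "turn": -0.01, "grip": 0.04}]}}

```text
time: 3.67
ee_pos: [0.628, -0.2364, 0.0179]
ee_rot: [0.0, 0.176, 0.984, -0.0]
force: [-0.0, -0.6, 0.8]
gripper_width: 0.0503
finger_force: 0.0
```

```bash
python3 -c "
from h import *; gom(.629,-.2367,.0205,160.0,4); go(.51,.325,.15,98.4)"
```

```text
t 3.9 pos [ 0.628  -0.2363  0.0178] head 159.67 std [0.     0.     0.     0.0007]
 -> trans [-0.0011  0.     -0.0027] turn -0.006 q6 -1.63 w 0.0463
t 3.9 pos [ 0.628  -0.2364  0.0178] head 159.67 -> trans [ 0.3056  0.4854 -0.1322] turn 1.069  q6 -1.63 w 0.0463 F [-0.3  0.2  0.6]
```

Blue is held at a 46 mm opening. I'm lifting it and carrying it towards the demo rail, stopping high for a wrist look at the bays.

Call:
{"op": "jog_arm", "data": {"targets": [{"translation": [0, 0, -0.02], "turn": 0, "grip": 0.04}, {"translation": [0, 0, -0.05], "turn": 0, "grip": 0.04}, {"translation": [0, 0, -0.09], "turn": 0, "grip": 0.04}, {"translation": [0.015, 0.02, -0.12], "turn": 0.1, "grip": 0.04}, {"translation": [0.03, 0.05, -0.14], "turn": 0.2, "grip": 0.04}, {"translation": [0.05, 0.08, -0.16], "turn": 0.3, "grip": 0.04}, {"translation": [0.075, 0.11, -0.18], "turn": 0.42, "grip": 0.04}, {"translation": [0.1, 0.14, -0.2], "turn": 0.54, "grip": 0.04}, {"translation": [0.12, 0.175, -0.21], "turn": 0.66, "grip": 0.04}, {"translation": [0.14, 0.21, -0.22], "turn": 0.78, "grip": 0.04}]}}

```text
time: 4.7
ee_pos: [0.57, 0.0051, 0.2381]
ee_rot: [0.001, 0.538, 0.843, 0.001]
force: [-0.5, 1.0, -0.6]
gripper_width: 0.0464
finger_force: 30.0
```

```bash
python3 -c "
from h import *; go(.531,.183,.237,98.4)"
```

```text
t 4.7 pos [0.57   0.0051 0.2381] head 114.84 -> trans [0.1779 0.0394 0.001 ] turn 0.287  q6 -0.48 w 0.0464 F [-0.5  1.  -0.6]
```

Call:
{"op": "jog_arm", "data": {"targets": [{"translation": [0.03, 0.01, 0], "turn": 0.1, "grip": 0.04}, {"translation": [0.065, 0.02, 0], "turn": 0.2, "grip": 0.04}, {"translation": [0.1, 0.03, 0], "turn": 0.287, "grip": 0.04}, {"translation": [0.135, 0.035, 0], "turn": 0.287, "grip": 0.04}, {"translation": [0.16, 0.039, 0], "turn": 0.287, "grip": 0.04}, {"translation": [0.175, 0.039, 0], "turn": 0.287, "grip": 0.04}, {"translation": [0.175, 0.039, 0], "turn": 0.287, "grip": 0.04}, {"translation": [0.175, 0.039, 0], "turn": 0.287, "grip": 0.04}, {"translation": [0.175, 0.039, 0], "turn": 0.287, "grip": 0.04}]}}

```text
time: 5.45
ee_pos: [0.5316, 0.1779, 0.2362]
ee_rot: [0.0, 0.651, 0.759, -0.0]
force: [0.9, -0.9, -1.3]
gripper_width: 0.0469
finger_force: 30.0
```

```bash
python3 - <<'E'
from h import *
np.set_printoptions(precision=4,suppress=True)
gom(.531,.183,.237,98.4)
p=optics.camera_params('wrist'); img=optics.capture('wrist')
cv2.imwrite('pics/w3.png',img); np.save('p3.npy',p)
E
```

```text
t 5.7 pos [0.5317 0.1775 0.2362] head 98.68 std [0.     0.0001 0.     0.0123]
 -> trans [ 0.0055  0.0001 -0.0008] turn 0.005 q6 0.11 w 0.0465
```

View pics/w3.png

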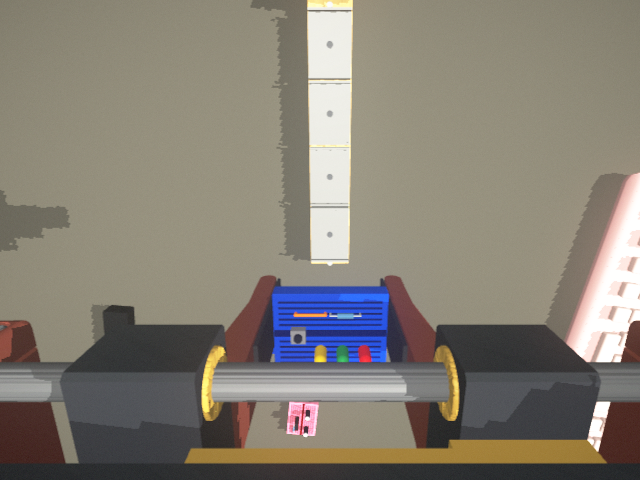

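The four bay centre dots are at about (330,44), (330,114), (330,177) and (330,235), and the power board is past the top edge. Blue is held square.

```bash
python3 - <<'E'
from h import *
np.set_printoptions(precision=4,suppress=True)
img=cv2.imread('pics/w3.png'); p=np.load('p3.npy',allow_pickle=True).item()
g=cv2.cvtColor(img,cv2.COLOR_BGR2GRAY); uv=[]
for v in (44,114,177,235):
    w=g[v-9:v+10,321:340]; m=np.clip(170.-w,0,None)
    yy,xx=np.mgrid[v-9:v+10,321:340]; uv.append((np.sum(m*xx)/m.sum(),np.sum(m*yy)/m.sum()))
uv=np.array(uv); print(uv)
P=cast(p,uv,.021)[:,:2]; print(P,np.linalg.norm(np.diff(P,axis=0),axis=1))
s=np.array([87,29,-29,-87])/1000
d=(s@P)/np.linalg.norm(s@P); h=np.degrees(np.arctan2(d[1],d[0]))
B=P.mean(0)+s[:,None]*d; print('head',h,'\nbays',B,(P-B)*1000); np.save('bays.npy',B)
gom(*B[0],.08,h)
t=optics.camera_params('top'); print('top proj',proj(t,np.c_[B,[.021]*4]))
E
```

```text
[[329.2105  43.4035]
 [329.4684 112.8734]
 [329.3429 176.0286]
 [329.4206 233.8492]]
[[0.508  0.3256]
 [0.5169 0.2683]
 [0.5255 0.2111]
 [0.5342 0.1539]] [0.0579 0.0578 0.0579]
head 98.66715715389022 
bays [[0.508  0.3257]
 [0.5168 0.2684]
 [0.5255 0.2111]
 [0.5342 0.1537]] [[-0.0391 -0.1781]
 [ 0.1316 -0.0694]
 [-0.0547  0.0745]
 [-0.0378  0.173 ]]
t 5.9 pos [0.5315 0.178  0.2362] head 98.72 std [0.0001 0.0002 0.     0.0145]
 -> trans [ 0.1496 -0.0008  0.1562] turn 0.001 q6 0.11 w 0.0469
top proj [[114.6261 272.9203]
 [147.6685 265.0361]
 [180.487  257.2054]
 [213.0838 249.4276]]
```

```bash
python3 - <<'E'
from h import *
img=cv2.imread('pics/w3.png'); p=np.load('p3.npy',allow_pickle=True).item()
c=max(blobs(img,'blue'),key=cv2.contourArea); r=c[:,0,1].min(); print(r)
m=np.array([.5317,.1775,.2362]); a=np.radians(98.67); d=np.array([np.cos(a),np.sin(a)])
X=cast(p,(330,r),m[2]+.0117)[0]; print('front edge tool x mm',(X[:2]-m[:2])@d*1000)
E
```

```text
287
front edge tool x mm 17.31823854642089
```

Call:
{"op": "jog_arm", "data": {"targets": [{"translation": [0.035, -0.001, 0.01], "turn": 0, "grip": 0.04}, {"translation": [0.075, -0.001, 0.03], "turn": 0, "grip": 0.04}, {"translation": [0.11, -0.001, 0.06], "turn": 0, "grip": 0.04}, {"translation": [0.14, -0.001, 0.09], "turn": 0, "grip": 0.04}, {"translation": [0.151, -0.001, 0.12], "turn": 0, "grip": 0.04}, {"translation": [0.151, -0.001, 0.15], "turn": 0, "grip": 0.04}, {"translation": [0.151, -0.001, 0.17], "turn": 0, "grip": 0.04}, {"translation": [0.151, -0.001, 0.17], "turn": 0, "grip": 0.04}, {"translation": [0.151, -0.001, 0.17], "turn": 0, "grip": 0.04}]}}

```text
time: 6.65
ee_pos: [0.5067, 0.3272, 0.0652]
ee_rot: [-0.0, 0.651, 0.759, -0.001]
force: [0.4, -0.6, -0.4]
gripper_width: 0.0467
finger_force: 30.0
```

```bash
python3 -c "
from h import *; gom(.5078,.3272,.0185,98.7)"
```

```text
t 6.8 pos [0.5084 0.3279 0.0686] head 98.74 std [0.0004 0.0001 0.0007 0.0077]
 -> trans [-0.0006 -0.0007  0.0501] turn 0.001 q6 0.36 w 0.0467
```

Call:
{"op": "jog_arm", "data": {"targets": [{"translation": [-0.0015, -0.001, 0.02], "turn": 0, "grip": 0.04}, {"translation": [-0.0015, -0.001, 0.035], "turn": 0, "grip": 0.04}, {"translation": [-0.0015, -0.001, 0.042], "turn": 0, "grip": 0.04}, {"translation": [-0.0015, -0.001, 0.046], "turn": 0, "grip": 0.04}, {"translation": [-0.0015, -0.001, 0.046], "turn": 0, "grip": 0.04}, {"translation": [-0.0015, -0.001, 0.046], "turn": 0, "grip": 0.04}]}}

```text
time: 7.35
ee_pos: [0.5071, 0.3263, 0.0214]
ee_rot: [0.0, 0.651, 0.759, 0.001]
force: [-0.0, -0.2, -0.4]
gripper_width: 0.047
finger_force: 30.0
```

```bash
python3 -c "
from h import *; gom(.5079,.3264,.0183,98.7); print(monitor.get_obs()['force'])"
```

```text
t 7.5 pos [0.5072 0.3264 0.0215] head 98.77 std [0.0001 0.     0.0001 0.0016]
 -> trans [-0.0001  0.0007  0.0032] turn 0.001 q6 0.36 w 0.0467
[-0.00172669  0.04665457  0.21682879]
```

Lowering the last 3 mm, releasing and retreating straight up.

Call:
{"op": "jog_arm", "data": {"targets": [{"translation": [0, 0.0005, 0.002], "turn": 0, "grip": 0.04}, {"translation": [0, 0.0005, 0.0035], "turn": 0, "grip": 0.04}, {"translation": [0, 0.0005, 0.0035], "turn": 0, "grip": 0.04}, {"translation": [0, 0.0005, 0.0035], "turn": 0, "grip": 0.055}, {"translation": [0, 0.0005, 0.0035], "turn": 0, "grip": 0.07}, {"translation": [0, 0.0005, 0.0035], "turn": 0, "grip": 0.085}, {"translation": [0, 0.0005, 0.0035], "turn": 0, "grip": 0.085}]}}

```text
time: 8.13
ee_pos: [0.5069, 0.326, 0.0164]
ee_rot: [-0.0, 0.651, 0.759, -0.0]
force: [-0.3, -0.3, -0.9]
gripper_width: 0.0696
finger_force: 0.0
```

Call:
{"op": "jog_arm", "data": {"targets": [{"translation": [0, 0, -0.02], "turn": 0, "grip": 0.087}, {"translation": [0, 0, -0.05], "turn": 0, "grip": 0.087}, {"translation": [-0.01, 0, -0.09], "turn": 0, "grip": 0.087}, {"translation": [-0.04, 0, -0.13], "turn": 0, "grip": 0.087}, {"translation": [-0.08, 0, -0.16], "turn": 0, "grip": 0.087}, {"translation": [-0.12, 0, -0.19], "turn": 0, "grip": 0.087}, {"translation": [-0.15, 0, -0.22], "turn": 0, "grip": 0.087}, {"translation": [-0.15, 0, -0.22], "turn": 0, "grip": 0.087}, {"translation": [-0.15, 0, -0.22], "turn": 0, "grip": 0.087}]}}

```text
time: 8.88
ee_pos: [0.5318, 0.1748, 0.2422]
ee_rot: [0.003, 0.653, 0.758, 0.003]
force: [-0.1, 0.4, 1.0]
gripper_width: 0.087
finger_force: 0.0
```

```bash
cat >> h.py <<'E'
def chk(names,fn=None):
    p=optics.camera_params('wrist'); img=optics.capture('wrist')
    if fn: cv2.imwrite(fn,img)
    B=np.load('bays.npy'); a=np.radians(98.67)
    for n,i in names:
        for c in blobs(img,n,amin=800):
            r=rect(p,c,.0295); e=r[:2]-B[i]*1000
            if np.hypot(*e)<40: print(n,'bay',i+1,'along %.1f across %.1f mm size %s ang err %.1f'%(e@[np.cos(a),np.sin(a)],e@[np.sin(a),-np.cos(a)],r[2:4].round(1),r[4]-8.67))
E
python3 - <<'E'
from h import *
gom(.5755,-.2201,.1,159.5)
chk([('blue',0)],'pics/w4.png')
E
```

```text
t 9.1 pos [0.5301 0.1777 0.2367] head 98.71 std [0.0007 0.0008 0.0018 0.0812]
 -> trans [-0.4001 -0.0154  0.1367] turn -1.061 q6 0.11 w 0.0875
blue bay 1 along -3.7 across -1.7 mm size [47.3 34.2] ang err 0.1
```

```bash
python3 - <<'E'
from h import *
gom(.5755,-.2201,.1,159.5)
chk([('blue',0)],'pics/w4.png')
p=optics.camera_params('top'); img=optics.capture('top'); cv2.imwrite('pics/top1.png',img)
B=np.load('bays.npy')
for c in blobs(img,'blue'): print(rect(p,c,.0295), B[0]*1000)
w=cv2.imread('pics/w4.png')
cv2.imwrite('pics/c4.png',np.hstack([cv2.resize(w[0:150,270:390],None,fx=3.5,fy=3.5),cv2.resize(img[235:300,60:105+15],None,fx=5,fy=525/65)]))
E
```

```text
t 9.3 pos [0.5293 0.1788 0.235 ] head 98.86 std [0.0001 0.0001 0.0003 0.0075]
 -> trans [-0.4012 -0.0158  0.135 ] turn -1.058 q6 0.11 w 0.0873
blue bay 1 along -3.7 across -1.9 mm size [47.6 34.3] ang err 0.1
[506.73629761 326.26882935  49.18600464  28.00670815   8.70016289] [508.02675785 325.73842461]
```

View pics/c4.png

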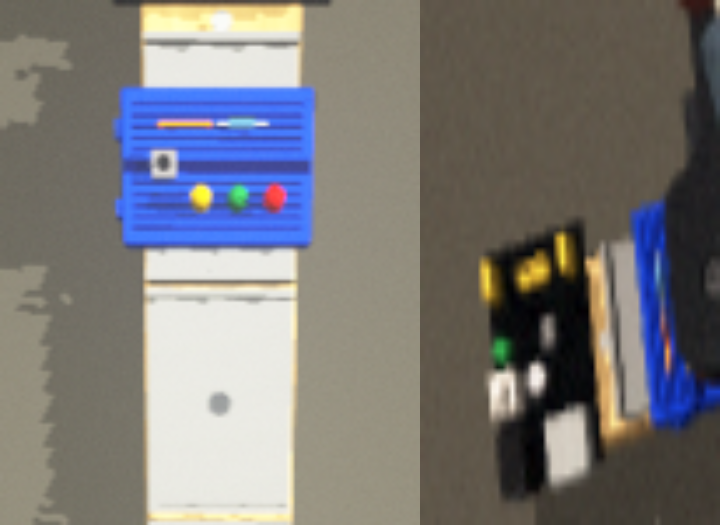

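```bash
python3 - <<'E'
from h import *
np.set_printoptions(precision=1,suppress=True)
B=np.load('bays.npy')*1000
def dots(img,guess,r,dark):
    g=cv2.cvtColor(img,cv2.COLOR_BGR2GRAY); out=[]
    for u,v in guess:
        u,v=int(round(u)),int(round(v))
        w=g[v-r:v+r+1,u-r:u+r+1].astype(float); m=np.clip(np.median(w)-dark-w,0,None)
        yy,xx=np.mgrid[v-r:v+r+1,u-r:u+r+1]; out.append(((m*xx).sum()/m.sum(),(m*yy).sum()/m.sum()))
    return out
p=optics.camera_params('wrist'); w=cv2.imread('pics/w4.png')
g=proj(p,np.c_[B/1000,[.021]*4]); d=dots(w,g[1:],8,20); print(g[1:],np.array(d)); print('wrist',cast(p,d,.021)[:,:2]*1000-B[1:])
t=optics.camera_params('top'); im=cv2.imread('pics/top0.png')
g=proj(t,np.c_[B/1000,[.021]*4]); d=dots(im,g,4,12); print('top',np.array(d),cast(t,d,.021)[:,:2]*1000-B)
E
```

```text
[[331.9 114.1]
 [331.7 177.3]
 [331.5 235.1]] [[332.3 114.8]
 [332.  177.9]
 [331.7 235.5]]
wrist [[ 0.5 -0.6]
 [ 0.4 -0.5]
 [ 0.3 -0.3]]
top [[114.  272. ]
 [147.1 264.3]
 [179.9 256.4]
 [212.5 248.5]] [[1.8 1. ]
 [1.5 1. ]
 [1.6 1. ]
 [1.7 1. ]]
```

The bay positions check out. The blue mask had included a side face, and the module actually sits about 2.6 mm short along the rail and 1.8 mm off across it. I have time, so I'll re-grip it and nudge it to the centre.

Call:
{"op": "jog_arm", "data": {"targets": [{"translation": [0.035, 0, 0.01], "turn": 0, "grip": 0.087}, {"translation": [0.075, 0, 0.03], "turn": 0, "grip": 0.087}, {"translation": [0.11, 0, 0.06], "turn": 0, "grip": 0.087}, {"translation": [0.14, 0, 0.09], "turn": 0, "grip": 0.087}, {"translation": [0.149, 0, 0.12], "turn": 0, "grip": 0.087}, {"translation": [0.149, 0, 0.15], "turn": 0, "grip": 0.087}, {"translation": [0.149, 0, 0.18], "turn": 0, "grip": 0.087}, {"translation": [0.149, 0, 0.19], "turn": 0, "grip": 0.087}, {"translation": [0.149, 0, 0.19], "turn": 0, "grip": 0.087}, {"translation": [0.149, 0, 0.19], "turn": 0, "grip": 0.087}]}}

```text
time: 10.27
ee_pos: [0.5074, 0.3251, 0.0474]
ee_rot: [0.0, 0.651, 0.759, 0.0]
force: [0.2, -0.1, 0.9]
gripper_width: 0.0868
finger_force: 0.0
```

```bash
python3 -c "
from h import *; gom(.5069,.3235,.0178,98.7)"
```

```text
t 10.5 pos [0.5086 0.3256 0.0495] head 98.75 std [0.0002 0.0001 0.0003 0.0018]
 -> trans [-0.0018 -0.002   0.0317] turn 0.001 q6 0.36 w 0.0867
```

Call:
{"op": "jog_arm", "data": {"targets": [{"translation": [0, -0.002, 0.018], "turn": 0, "grip": 0.087}, {"translation": [0, -0.002, 0.031], "turn": 0, "grip": 0.087}, {"translation": [0, -0.002, 0.031], "turn": 0, "grip": 0.07}, {"translation": [0, -0.002, 0.031], "turn": 0, "grip": 0.055}, {"translation": [0, -0.002, 0.031], "turn": 0, "grip": 0.04}, {"translation": [0, -0.002, 0.031], "turn": 0, "grip": 0.04}, {"translation": [0, -0.002, 0.031], "turn": 0, "grip": 0.04}, {"translation": [0, -0.002, 0.031], "turn": 0, "grip": 0.04}, {"translation": [0, -0.002, 0.031], "turn": 0, "grip": 0.04}, {"translation": [0, -0.002, 0.031], "turn": 0, "grip": 0.04}]}}

```text
time: 11.3
ee_pos: [0.5053, 0.3249, 0.0159]
ee_rot: [0.0, 0.651, 0.759, 0.0]
force: [-0.0, -0.1, 0.5]
gripper_width: 0.0468
finger_force: 30.0
```

```bash
python3 -c "
from h import *; gom(.5069,.3235,.0178,98.7)"
```

```text
t 11.5 pos [0.5054 0.3249 0.016 ] head 98.77 std [0.     0.     0.     0.0015]
 -> trans [-0.0016  0.0013 -0.0018] turn 0.001 q6 0.36 w 0.0468
```

Call:
{"op": "jog_arm", "data": {"targets": [{"translation": [0, 0, -0.005], "turn": 0, "grip": 0.04}, {"translation": [0.0026, 0.0035, -0.006], "turn": 0, "grip": 0.04}, {"translation": [0.0026, 0.0035, -0.006], "turn": 0, "grip": 0.04}, {"translation": [0.0026, 0.0035, -0.004], "turn": 0, "grip": 0.04}, {"translation": [0.0026, 0.0035, -0.002], "turn": 0, "grip": 0.04}, {"translation": [0.0026, 0.0035, 0], "turn": 0, "grip": 0.04}, {"translation": [0.0026, 0.0035, 0], "turn": 0, "grip": 0.04}, {"translation": [0.0026, 0.0035, 0], "turn": 0, "grip": 0.04}]}}

```text
time: 12.17
ee_pos: [0.5081, 0.3279, 0.0159]
ee_rot: [-0.0, 0.651, 0.759, -0.0]
force: [-1.7, -1.6, 3.6]
gripper_width: 0.0471
finger_force: 30.0
```

```bash
python3 -c "
from h import *; gom(.5085,.3270,.016,98.7,3);print(monitor.get_obs()['force'])"
```

```text
t 12.3 pos [0.5081 0.3279 0.0159] head 98.78 std [0.     0.     0.     0.0019]
 -> trans [-0.001   0.0003 -0.0001] turn 0.001 q6 0.36 w 0.0468
[-2.49472848 -1.6931894   5.02309333]
```

Call:
{"op": "jog_arm", "data": {"targets": [{"translation": [0, 0, 0], "turn": 0, "grip": 0.055}, {"translation": [0, 0, 0], "turn": 0, "grip": 0.07}, {"translation": [0, 0, 0], "turn": 0, "grip": 0.087}, {"translation": [0, 0, 0], "turn": 0, "grip": 0.087}, {"translation": [0, 0, -0.02], "turn": 0, "grip": 0.087}, {"translation": [0, 0, -0.05], "turn": 0, "grip": 0.087}, {"translation": [-0.01, 0, -0.09], "turn": 0, "grip": 0.087}, {"translation": [-0.04, 0, -0.12], "turn": 0, "grip": 0.087}, {"translation": [-0.08, -0.002, -0.13], "turn": -0.12, "grip": 0.087}, {"translation": [-0.12, -0.003, -0.13], "turn": -0.24, "grip": 0.087}]}}

```text
time: 13.15
ee_pos: [0.525, 0.2105, 0.1505]
ee_rot: [0.002, 0.555, 0.832, 0.003]
force: [-0.7, -1.2, 0.5]
gripper_width: 0.0872
finger_force: 0.0
```

```bash
python3 -c "
from h import *; go(.5756,-.2200,.11,159.5)"
```

```text
t 13.2 pos [0.525  0.2105 0.1505] head 112.64 -> trans [-0.4168 -0.1194  0.0399] turn -0.818  q6 -0.07 w 0.0872 F [-0.7 -1.2  0.5]
```

Call:
{"op": "jog_arm", "data": {"targets": [{"translation": [-0.038, -0.011, 0], "turn": -0.12, "grip": 0.087}, {"translation": [-0.076, -0.022, 0], "turn": -0.24, "grip": 0.087}, {"translation": [-0.114, -0.033, 0], "turn": -0.36, "grip": 0.087}, {"translation": [-0.152, -0.044, 0], "turn": -0.48, "grip": 0.087}, {"translation": [-0.19, -0.055, 0], "turn": -0.6, "grip": 0.087}, {"translation": [-0.228, -0.066, 0], "turn": -0.7, "grip": 0.087}, {"translation": [-0.266, -0.077, 0], "turn": -0.8, "grip": 0.087}, {"translation": [-0.304, -0.088, 0], "turn": -0.818, "grip": 0.087}, {"translation": [-0.342, -0.099, 0], "turn": -0.818, "grip": 0.087}, {"translation": [-0.38, -0.11, 0.01], "turn": -0.818, "grip": 0.087}]}}

```text
time: 13.98
ee_pos: [0.5657, -0.1822, 0.1384]
ee_rot: [0.002, 0.182, 0.983, -0.0]
force: [1.2, 0.2, -0.2]
gripper_width: 0.087
finger_force: 0.0
```

```bash
python3 -c "
from h import *; go(.5756,-.2200,.095,159.5)"
```

```text
t 14.0 pos [ 0.5657 -0.1822  0.1384] head 159.08 -> trans [-0.0226 -0.0317  0.0435] turn -0.007  q6 -1.57 w 0.0870 F [ 1.2  0.2 -0.2]
```

Call:
{"op": "jog_arm", "data": {"targets": [{"translation": [-0.015, -0.025, 0.02], "turn": 0, "grip": 0.087}, {"translation": [-0.022, -0.031, 0.04], "turn": 0, "grip": 0.087}, {"translation": [-0.022, -0.031, 0.048], "turn": 0, "grip": 0.087}, {"translation": [-0.022, -0.031, 0.048], "turn": 0, "grip": 0.087}, {"translation": [-0.022, -0.031, 0.048], "turn": 0, "grip": 0.087}, {"translation": [-0.022, -0.031, 0.048], "turn": 0, "grip": 0.087}]}}

```text
time: 14.48
ee_pos: [0.5751, -0.2155, 0.09]
ee_rot: [0.001, 0.181, 0.984, -0.0]
force: [-0.8, -1.2, 0.4]
gripper_width: 0.0867
finger_force: 0.0
```

```bash
python3 - <<'E'
from h import *
gom(.5756,-.2200,.018,159.5)
p=optics.camera_params('wrist'); img=optics.capture('wrist')
for n in HUE:
    for c in blobs(img,n,amin=800): print(n,rect(p,c,.0295).round(1), cv2.boundingRect(c))
E
```

```text
t 14.7 pos [ 0.5752 -0.2157  0.0903] head 159.17 std [0.0001 0.0001 0.0002 0.0085]
 -> trans [-0.0019 -0.0039  0.0723] turn -0.006 q6 -1.62 w 0.0871
red [ 471.  -182.8   48.    35.1   73.8] (269, 22, 98, 83)
yellow [ 524.4 -197.5   48.1   34.8   72.6] (284, 138, 90, 69)
green [ 575.5 -220.    47.    33.5   69.1] (284, 241, 81, 54)
```

Call:
{"op": "jog_arm", "data": {"targets": [{"translation": [-0.002, -0.004, 0.03], "turn": -0.005, "grip": 0.087}, {"translation": [-0.002, -0.004, 0.055], "turn": -0.005, "grip": 0.087}, {"translation": [-0.002, -0.004, 0.07], "turn": -0.005, "grip": 0.087}, {"translation": [-0.002, -0.004, 0.07], "turn": -0.005, "grip": 0.075}, {"translation": [-0.002, -0.004, 0.07], "turn": -0.005, "grip": 0.06}, {"translation": [-0.002, -0.004, 0.07], "turn": -0.005, "grip": 0.04}, {"translation": [-0.002, -0.004, 0.07], "turn": -0.005, "grip": 0.04}, {"translation": [-0.002, -0.004, 0.07], "turn": -0.005, "grip": 0.04}, {"translation": [-0.002, -0.004, 0.07], "turn": -0.005, "grip": 0.04}, {"translation": [-0.002, -0.004, 0.07], "turn": -0.005, "grip": 0.04}]}}

```text
time: 15.57
ee_pos: [0.5755, -0.2202, 0.019]
ee_rot: [0.001, 0.179, 0.984, 0.001]
force: [0.3, 1.6, 1.5]
gripper_width: 0.0468
finger_force: 30.0
```

```bash
python3 -c "
from h import *; gom(.5756,-.2200,.018,159.5,4);go(.53,.178,.237,98.67)"
```

```text
t 15.8 pos [ 0.5754 -0.2203  0.019 ] head 159.40 std [0.     0.     0.     0.0027]
 -> trans [-0.0001  0.0003  0.001 ] turn -0.002 q6 -1.63 w 0.0467
t 15.8 pos [ 0.5755 -0.2203  0.019 ] head 159.40 -> trans [ 0.1825  0.3571 -0.2177] turn 1.060  q6 -1.63 w 0.0467 F [1.7 4.7 3.1]
```

Call:
{"op": "jog_arm", "data": {"targets": [{"translation": [0, 0, -0.02], "turn": 0, "grip": 0.04}, {"translation": [0, 0, -0.05], "turn": 0, "grip": 0.04}, {"translation": [0, 0, -0.09], "turn": 0, "grip": 0.04}, {"translation": [0.012, 0.023, -0.12], "turn": 0.1, "grip": 0.04}, {"translation": [0.025, 0.05, -0.15], "turn": 0.2, "grip": 0.04}, {"translation": [0.042, 0.082, -0.17], "turn": 0.3, "grip": 0.04}, {"translation": [0.06, 0.115, -0.19], "turn": 0.42, "grip": 0.04}, {"translation": [0.077, 0.15, -0.2], "turn": 0.54, "grip": 0.04}, {"translation": [0.095, 0.185, -0.21], "turn": 0.66, "grip": 0.04}, {"translation": [0.112, 0.22, -0.217], "turn": 0.78, "grip": 0.04}]}}

```text
time: 16.6
ee_pos: [0.5476, 0.0219, 0.2361]
ee_rot: [0.001, 0.538, 0.843, -0.0]
force: [0.4, -0.9, -2.4]
gripper_width: 0.0464
finger_force: 30.0
```

```bash
python3 -c "
from h import *; go(.53,.178,.237,98.67)"
```

```text
t 16.6 pos [0.5476 0.0219 0.2361] head 114.95 -> trans [ 0.149   0.0499 -0.0012] turn 0.284  q6 -0.46 w 0.0464 F [ 0.4 -0.9 -2.4]
```

Call:
{"op": "jog_arm", "data": {"targets": [{"translation": [0.038, 0.013, 0], "turn": 0.1, "grip": 0.04}, {"translation": [0.076, 0.025, 0], "turn": 0.2, "grip": 0.04}, {"translation": [0.112, 0.038, 0], "turn": 0.284, "grip": 0.04}, {"translation": [0.14, 0.047, 0], "turn": 0.284, "grip": 0.04}, {"translation": [0.152, 0.051, 0], "turn": 0.284, "grip": 0.04}, {"translation": [0.152, 0.051, 0], "turn": 0.284, "grip": 0.04}, {"translation": [0.152, 0.051, 0], "turn": 0.284, "grip": 0.04}, {"translation": [0.152, 0.051, 0], "turn": 0.284, "grip": 0.04}]}}

```text
time: 17.27
ee_pos: [0.5294, 0.1785, 0.2346]
ee_rot: [0.0, 0.649, 0.76, -0.0]
force: [0.1, -0.1, -0.3]
gripper_width: 0.0464
finger_force: 30.0
```

```bash
cat >> h.py <<'E'
def front(name,zoff):
    "tool-x of the held module's centre from its lower front edge (underside zoff above the TCP)"
    m,_=avg(3); p=optics.camera_params('wrist'); img=optics.capture('wrist')
    c=max((c for c in blobs(img,name) if c[:,0,1].max()>270),key=cv2.contourArea)
    q=c[:,0,:]; r=np.median([q[q[:,0]==u,1].min() for u in range(300,361,5)])
    X=cast(p,(330,r),m[2]+zoff)[0]; a=np.radians(m[3])
    print(name,'held, row',r,'centre at tool x %.1f mm'%((X[:2]-m[:2])@[np.cos(a),np.sin(a)]*1000-17.5))
    return m
E
python3 - <<'E'
from h import *
front('green',.002)
chk([('blue',0)],'pics/w5.png')
B=np.load('bays.npy'); gom(*B[1],.07,98.67,1)
E
```

```text
green held, row 286.0 centre at tool x -3.9 mm
blue bay 1 along -1.0 across -0.9 mm size [47.3 33.3] ang err 0.3
t 17.6 pos [0.5293 0.1792 0.2348] head 98.99 std [0. 0. 0. 0.]
 -> trans [0.0901 0.0016 0.1648] turn 0.006 q6 0.11 w 0.0468
```

View pics/w5.png

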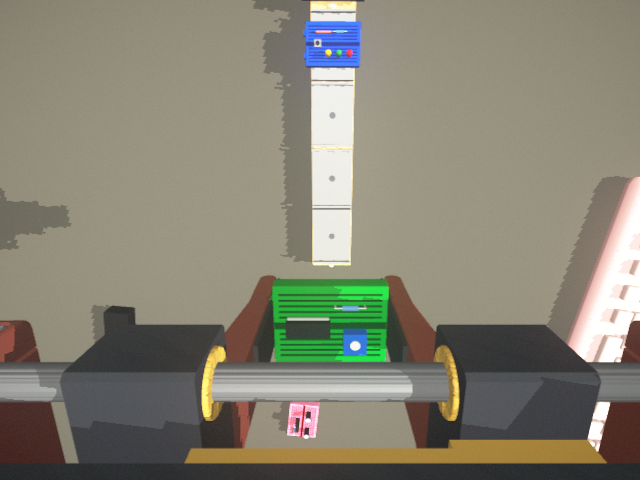

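Blue is now in bay 1 at (333,44), within about 1 mm of centre. Green is held square at (330,320), and the next empty dots are (332,115), (332,178) and (332,236). I'm placing green in bay 2.

Call:
{"op": "jog_arm", "data": {"targets": [{"translation": [0.035, 0.001, 0.01], "turn": 0.006, "grip": 0.04}, {"translation": [0.07, 0.002, 0.03], "turn": 0.006, "grip": 0.04}, {"translation": [0.092, 0.0026, 0.06], "turn": 0.006, "grip": 0.04}, {"translation": [0.092, 0.0026, 0.1], "turn": 0.006, "grip": 0.04}, {"translation": [0.092, 0.0026, 0.14], "turn": 0.006, "grip": 0.04}, {"translation": [0.092, 0.0026, 0.17], "turn": 0.006, "grip": 0.04}, {"translation": [0.092, 0.0026, 0.185], "turn": 0.006, "grip": 0.04}, {"translation": [0.092, 0.0026, 0.185], "turn": 0.006, "grip": 0.04}, {"translation": [0.092, 0.0026, 0.185], "turn": 0.006, "grip": 0.04}, {"translation": [0.092, 0.0026, 0.185], "turn": 0.006, "grip": 0.04}]}}

```text
time: 18.4
ee_pos: [0.5182, 0.2716, 0.0519]
ee_rot: [0.001, 0.651, 0.759, 0.001]
force: [-0.9, -0.6, -0.4]
gripper_width: 0.0466
finger_force: 30.0
```

```bash
python3 -c "
from h import *; gom(.5176,.2698,.0193,98.67)"
```

```text
t 18.6 pos [0.5184 0.2718 0.0523] head 98.72 std [0.0001 0.     0.0002 0.003 ]
 -> trans [-0.0018 -0.0011  0.033 ] turn 0.001 q6 0.27 w 0.0469
```

Call:
{"op": "jog_arm", "data": {"targets": [{"translation": [-0.002, 0, 0.015], "turn": 0, "grip": 0.04}, {"translation": [-0.002, 0, 0.024], "turn": 0, "grip": 0.04}, {"translation": [-0.002, 0, 0.029], "turn": 0, "grip": 0.04}, {"translation": [-0.002, 0, 0.029], "turn": 0, "grip": 0.04}, {"translation": [-0.002, 0, 0.029], "turn": 0, "grip": 0.04}, {"translation": [-0.002, 0, 0.029], "turn": 0, "grip": 0.04}]}}

```text
time: 19.1
ee_pos: [0.5176, 0.2696, 0.0213]
ee_rot: [0.0, 0.651, 0.759, 0.0]
force: [-0.2, 0.1, -1.9]
gripper_width: 0.0463
finger_force: 30.0
```

```bash
python3 -c "
from h import *; gom(.5176,.2698,.0192,98.67,3); print(monitor.get_obs()['force'])"
```

```text
t 19.2 pos [0.5177 0.2696 0.0214] head 98.74 std [0.     0.     0.     0.0008]
 -> trans [ 0.0002 -0.      0.0022] turn 0.001 q6 0.27 w 0.0470
[ 0.23002832 -0.67731151 -0.64084215]
```

Call:
{"op": "jog_arm", "data": {"targets": [{"translation": [0, 0, 0.0015], "turn": 0, "grip": 0.04}, {"translation": [0, 0, 0.0025], "turn": 0, "grip": 0.04}, {"translation": [0, 0, 0.0025], "turn": 0, "grip": 0.04}, {"translation": [0, 0, 0.0025], "turn": 0, "grip": 0.055}, {"translation": [0, 0, 0.0025], "turn": 0, "grip": 0.07}, {"translation": [0, 0, 0.0025], "turn": 0, "grip": 0.087}, {"translation": [0, 0, 0.0025], "turn": 0, "grip": 0.087}, {"translation": [0, 0, -0.02], "turn": 0, "grip": 0.087}, {"translation": [0, 0, -0.05], "turn": 0, "grip": 0.087}, {"translation": [0, 0, -0.09], "turn": 0, "grip": 0.087}]}}

```text
time: 20.08
ee_pos: [0.5156, 0.2686, 0.1081]
ee_rot: [-0.001, 0.651, 0.759, -0.003]
force: [0.9, -0.7, 0.4]
gripper_width: 0.0865
finger_force: 0.0
```

```bash
python3 -c "
from h import *; go(.5247,-.1977,.12,162.4)"
```

```text
t 20.1 pos [0.5156 0.2686 0.1081] head 98.73 -> trans [-0.4623 -0.0619 -0.0106] turn -1.111  q6 0.27 w 0.0865 F [ 0.9 -0.7  0.4]
```

Call:
{"op": "jog_arm", "data": {"targets": [{"translation": [-0.03, -0.004, -0.02], "turn": -0.1, "grip": 0.087}, {"translation": [-0.068, -0.009, -0.03], "turn": -0.22, "grip": 0.087}, {"translation": [-0.106, -0.014, -0.03], "turn": -0.34, "grip": 0.087}, {"translation": [-0.144, -0.019, -0.03], "turn": -0.46, "grip": 0.087}, {"translation": [-0.182, -0.024, -0.03], "turn": -0.58, "grip": 0.087}, {"translation": [-0.22, -0.029, -0.03], "turn": -0.7, "grip": 0.087}, {"translation": [-0.258, -0.034, -0.03], "turn": -0.82, "grip": 0.087}, {"translation": [-0.296, -0.04, -0.03], "turn": -0.94, "grip": 0.087}, {"translation": [-0.334, -0.045, -0.03], "turn": -1.04, "grip": 0.087}, {"translation": [-0.372, -0.05, -0.03], "turn": -1.11, "grip": 0.087}]}}

```text
time: 20.92
ee_pos: [0.5241, -0.103, 0.1409]
ee_rot: [0.0, 0.15, 0.989, 0.0]
force: [0.6, -0.9, 1.2]
gripper_width: 0.0868
finger_force: 0.0
```

```bash
python3 -c "
from h import *; go(.5247,-.1977,.09,162.4)"
```

```text
t 20.9 pos [ 0.5241 -0.103   0.1409] head 162.69 -> trans [-0.0287 -0.0902  0.0509] turn 0.005  q6 -1.53 w 0.0868 F [ 0.6 -0.9  1.2]
```

Call:
{"op": "jog_arm", "data": {"targets": [{"translation": [-0.012, -0.037, 0], "turn": 0, "grip": 0.087}, {"translation": [-0.023, -0.072, 0.015], "turn": 0, "grip": 0.087}, {"translation": [-0.028, -0.088, 0.035], "turn": 0, "grip": 0.087}, {"translation": [-0.028, -0.089, 0.05], "turn": 0, "grip": 0.087}, {"translation": [-0.028, -0.089, 0.05], "turn": 0, "grip": 0.087}, {"translation": [-0.028, -0.089, 0.05], "turn": 0, "grip": 0.087}, {"translation": [-0.028, -0.089, 0.05], "turn": 0, "grip": 0.087}]}}

```text
time: 21.5
ee_pos: [0.5245, -0.1946, 0.0918]
ee_rot: [0.001, 0.153, 0.988, -0.0]
force: [0.3, 0.2, 1.2]
gripper_width: 0.0868
finger_force: 0.0
```

```bash
python3 - <<'E'
from h import *
gom(.5250,-.1977,.019,162.4)
p=optics.camera_params('wrist'); img=optics.capture('wrist')
for n in ['red','yellow']:
    for c in blobs(img,n,amin=800): print(n,rect(p,c,.0295).round(1), cv2.boundingRect(c))
E
```

```text
t 21.7 pos [ 0.5249 -0.1945  0.0924] head 162.40 std [0.0001 0.     0.0001 0.0054]
 -> trans [-0.0011 -0.003   0.0734] turn 0.000 q6 -1.68 w 0.0869
red [ 470.2 -182.6   47.9   34.5   73.9] (277, 137, 88, 65)
yellow [ 522.8 -197.2   48.4   36.1   72.4] (284, 233, 83, 58)
```

Call:
{"op": "jog_arm", "data": {"targets": [{"translation": [-0.0005, -0.0035, 0.03], "turn": 0, "grip": 0.087}, {"translation": [-0.0005, -0.0035, 0.055], "turn": 0, "grip": 0.087}, {"translation": [-0.0005, -0.0035, 0.0715], "turn": 0, "grip": 0.087}, {"translation": [-0.0005, -0.0035, 0.0715], "turn": 0, "grip": 0.075}, {"translation": [-0.0005, -0.0035, 0.0715], "turn": 0, "grip": 0.06}, {"translation": [-0.0005, -0.0035, 0.0715], "turn": 0, "grip": 0.04}, {"translation": [-0.0005, -0.0035, 0.0715], "turn": 0, "grip": 0.04}, {"translation": [-0.0005, -0.0035, 0.0715], "turn": 0, "grip": 0.04}, {"translation": [-0.0005, -0.0035, 0.0715], "turn": 0, "grip": 0.04}, {"translation": [-0.0005, -0.0035, 0.0715], "turn": 0, "grip": 0.04}]}}

```text
time: 22.58
ee_pos: [0.524, -0.1985, 0.0202]
ee_rot: [0.001, 0.154, 0.988, -0.0]
force: [-0.1, 1.3, 1.7]
gripper_width: 0.0467
finger_force: 30.0
```

```bash
python3 -c "
from h import *; gom(.5244,-.1977,.018,162.4,4);go(.535,.148,.237,98.67)"
```

```text
t 22.8 pos [ 0.524  -0.1985  0.0202] head 162.34 std [0.     0.     0.     0.0008]
 -> trans [-0.0001  0.0009  0.0022] turn -0.001 q6 -1.69 w 0.0466
t 22.8 pos [ 0.524  -0.1985  0.0202] head 162.34 -> trans [ 0.0943  0.3336 -0.2169] turn 1.111  q6 -1.69 w 0.0466 F [-0.1  1.   5.2]
```

Call:
{"op": "jog_arm", "data": {"targets": [{"translation": [0, 0, -0.02], "turn": 0, "grip": 0.04}, {"translation": [0, 0, -0.05], "turn": 0, "grip": 0.04}, {"translation": [0, 0, -0.09], "turn": 0, "grip": 0.04}, {"translation": [0.007, 0.023, -0.12], "turn": 0.1, "grip": 0.04}, {"translation": [0.014, 0.05, -0.15], "turn": 0.2, "grip": 0.04}, {"translation": [0.023, 0.082, -0.17], "turn": 0.31, "grip": 0.04}, {"translation": [0.033, 0.116, -0.19], "turn": 0.43, "grip": 0.04}, {"translation": [0.043, 0.152, -0.2], "turn": 0.55, "grip": 0.04}, {"translation": [0.053, 0.188, -0.21], "turn": 0.67, "grip": 0.04}, {"translation": [0.063, 0.224, -0.217], "turn": 0.79, "grip": 0.04}]}}

```text
time: 23.62
ee_pos: [0.5313, 0.032, 0.2364]
ee_rot: [0.0, 0.518, 0.855, 0.0]
force: [0.3, -1.4, -0.1]
gripper_width: 0.0467
finger_force: 30.0
```

```bash
python3 -c "
from h import *; go(.535,.148,.237,98.67)"
```

```text
t 23.6 pos [0.5313 0.032  0.2364] head 117.61 -> trans [ 0.1011  0.0571 -0.0006] turn 0.331  q6 -0.49 w 0.0467 F [ 0.3 -1.4 -0.1]
```

Call:
{"op": "jog_arm", "data": {"targets": [{"translation": [0.033, 0.019, 0], "turn": 0.11, "grip": 0.04}, {"translation": [0.066, 0.038, 0], "turn": 0.22, "grip": 0.04}, {"translation": [0.09, 0.051, 0], "turn": 0.32, "grip": 0.04}, {"translation": [0.102, 0.058, 0], "turn": 0.331, "grip": 0.04}, {"translation": [0.102, 0.058, 0], "turn": 0.331, "grip": 0.04}, {"translation": [0.102, 0.058, 0], "turn": 0.331, "grip": 0.04}, {"translation": [0.102, 0.058, 0], "turn": 0.331, "grip": 0.04}]}}

```text
time: 24.2
ee_pos: [0.5348, 0.147, 0.2352]
ee_rot: [-0.0, 0.649, 0.76, -0.0]
force: [1.1, -0.5, 0.1]
gripper_width: 0.0466
finger_force: 30.0
```

```bash
python3 - <<'E'
from h import *
front('yellow',.001)
chk([('blue',0),('green',1)],'pics/w6.png')
gom(.5264,.2119,.052,98.67,1)
E
```

```text
yellow held, row 277.0 centre at tool x -0.4 mm
blue bay 1 along -9.2 across -0.6 mm size [47.2 17.8] ang err 0.2
green bay 2 along -0.2 across -0.3 mm size [47.2 34. ] ang err 0.2
t 24.5 pos [0.535  0.147  0.2357] head 98.94 std [0. 0. 0. 0.]
 -> trans [0.0654 0.0016 0.1837] turn 0.005 q6 0.05 w 0.0466
```

View pics/w6.png

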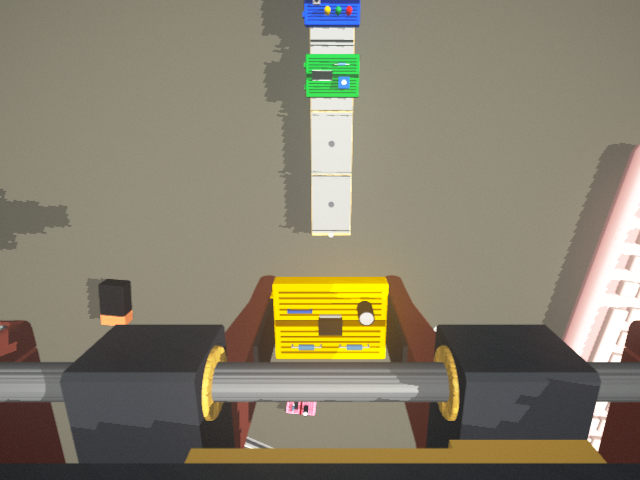

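Green sits centred in bay 2 at (332,76). Yellow is held square, and bay 3's dot is at (331,144). The blue reading is clipped by the image edge, so I ignore it. I'm placing yellow in bay 3.

Call:
{"op": "jog_arm", "data": {"targets": [{"translation": [0.03, 0.001, 0.02], "turn": 0.005, "grip": 0.04}, {"translation": [0.055, 0.0016, 0.045], "turn": 0.005, "grip": 0.04}, {"translation": [0.064, 0.0016, 0.08], "turn": 0.005, "grip": 0.04}, {"translation": [0.064, 0.0016, 0.12], "turn": 0.005, "grip": 0.04}, {"translation": [0.064, 0.0016, 0.155], "turn": 0.005, "grip": 0.04}, {"translation": [0.064, 0.0016, 0.185], "turn": 0.005, "grip": 0.04}, {"translation": [0.064, 0.0016, 0.185], "turn": 0.005, "grip": 0.04}, {"translation": [0.064, 0.0016, 0.185], "turn": 0.005, "grip": 0.04}, {"translation": [0.064, 0.0016, 0.185], "turn": 0.005, "grip": 0.04}]}}

```text
time: 25.25
ee_pos: [0.5276, 0.2114, 0.053]
ee_rot: [0.001, 0.651, 0.759, 0.001]
force: [0.3, 0.4, 0.5]
gripper_width: 0.047
finger_force: 30.0
```

```bash
python3 -c "
from h import *; gom(.5264,.2119,.0204,98.67)"
```

```text
t 25.4 pos [0.5281 0.2116 0.0538] head 98.70 std [0.0001 0.     0.0002 0.0025]
 -> trans [ 0.0005 -0.0016  0.0334] turn 0.000 q6 0.17 w 0.0467
```

Call:
{"op": "jog_arm", "data": {"targets": [{"translation": [0.0005, -0.0005, 0.015], "turn": 0, "grip": 0.04}, {"translation": [0.0005, -0.0005, 0.024], "turn": 0, "grip": 0.04}, {"translation": [0.0005, -0.0005, 0.03], "turn": 0, "grip": 0.04}, {"translation": [0.0005, -0.0005, 0.03], "turn": 0, "grip": 0.04}, {"translation": [0.0005, -0.0005, 0.03], "turn": 0, "grip": 0.04}, {"translation": [0.0005, -0.0005, 0.03], "turn": 0, "grip": 0.04}]}}

```text
time: 25.95
ee_pos: [0.5259, 0.2117, 0.0208]
ee_rot: [0.0, 0.651, 0.759, 0.0]
force: [0.3, -0.9, -0.8]
gripper_width: 0.0466
finger_force: 30.0
```

```bash
python3 -c "
from h import *; gom(.5264,.2119,.0204,98.67,3); print(monitor.get_obs()['force'])"
```

```text
t 26.1 pos [0.526  0.2117 0.0208] head 98.71 std [0.     0.     0.     0.0011]
 -> trans [0.0001 0.0005 0.0004] turn 0.001 q6 0.17 w 0.0470
[ 0.06508752 -0.6670372  -0.27524913]
```

Call:
{"op": "jog_arm", "data": {"targets": [{"translation": [0, 0.0005, 0.0008], "turn": 0, "grip": 0.04}, {"translation": [0, 0.0005, 0.001], "turn": 0, "grip": 0.04}, {"translation": [0, 0.0005, 0.001], "turn": 0, "grip": 0.04}, {"translation": [0, 0.0005, 0.001], "turn": 0, "grip": 0.055}, {"translation": [0, 0.0005, 0.001], "turn": 0, "grip": 0.07}, {"translation": [0, 0.0005, 0.001], "turn": 0, "grip": 0.087}, {"translation": [0, 0.0005, 0.001], "turn": 0, "grip": 0.087}, {"translation": [0, 0, -0.02], "turn": 0, "grip": 0.087}, {"translation": [0, 0, -0.05], "turn": 0, "grip": 0.087}, {"translation": [0, 0, -0.09], "turn": 0, "grip": 0.087}]}}

```text
time: 26.93
ee_pos: [0.5239, 0.211, 0.1081]
ee_rot: [-0.002, 0.651, 0.759, -0.003]
force: [1.1, 0.4, -1.1]
gripper_width: 0.0863
finger_force: 0.0
```

```bash
python3 -c "
from h import *; go(.4707,-.1827,.12,163.8)"
```

```text
t 26.9 pos [0.5239 0.211  0.1081] head 98.71 -> trans [-0.3812 -0.1124 -0.0107] turn -1.136  q6 0.17 w 0.0863 F [ 1.1  0.4 -1.1]
```

Call:
{"op": "jog_arm", "data": {"targets": [{"translation": [-0.03, -0.009, -0.02], "turn": -0.1, "grip": 0.087}, {"translation": [-0.066, -0.019, -0.03], "turn": -0.22, "grip": 0.087}, {"translation": [-0.102, -0.03, -0.03], "turn": -0.34, "grip": 0.087}, {"translation": [-0.138, -0.041, -0.03], "turn": -0.46, "grip": 0.087}, {"translation": [-0.174, -0.051, -0.03], "turn": -0.58, "grip": 0.087}, {"translation": [-0.21, -0.062, -0.03], "turn": -0.7, "grip": 0.087}, {"translation": [-0.246, -0.073, -0.03], "turn": -0.82, "grip": 0.087}, {"translation": [-0.282, -0.083, -0.03], "turn": -0.94, "grip": 0.087}, {"translation": [-0.318, -0.094, -0.03], "turn": -1.06, "grip": 0.087}, {"translation": [-0.35, -0.103, -0.03], "turn": -1.136, "grip": 0.087}]}}

```text
time: 27.77
ee_pos: [0.4772, -0.1469, 0.1408]
ee_rot: [0.0, 0.149, 0.989, -0.0]
force: [0.8, -0.5, 0.3]
gripper_width: 0.087
finger_force: 0.0
```

```bash
python3 -c "
from h import *; go(.4707,-.1827,.09,163.8)"
```

```text
t 27.8 pos [ 0.4772 -0.1469  0.1408] head 162.87 -> trans [-0.0043 -0.0361  0.0508] turn -0.016  q6 -1.64 w 0.0870 F [ 0.8 -0.5  0.3]
```

Call:
{"op": "jog_arm", "data": {"targets": [{"translation": [-0.004, -0.025, 0.01], "turn": -0.01, "grip": 0.087}, {"translation": [-0.004, -0.036, 0.03], "turn": -0.01, "grip": 0.087}, {"translation": [-0.004, -0.036, 0.05], "turn": -0.01, "grip": 0.087}, {"translation": [-0.004, -0.036, 0.05], "turn": -0.01, "grip": 0.087}, {"translation": [-0.004, -0.036, 0.05], "turn": -0.01, "grip": 0.087}, {"translation": [-0.004, -0.036, 0.05], "turn": -0.01, "grip": 0.087}, {"translation": [-0.004, -0.036, 0.05], "turn": -0.01, "grip": 0.087}]}}

```text
time: 28.35
ee_pos: [0.4717, -0.1806, 0.0923]
ee_rot: [0.001, 0.146, 0.989, -0.0]
force: [-0.0, 0.7, -0.2]
gripper_width: 0.087
finger_force: 0.0
```

```bash
python3 - <<'E'
from h import *
gom(.4710,-.1828,.019,163.8)
p=optics.camera_params('wrist'); img=optics.capture('wrist')
for n in ['red']:
    for c in blobs(img,n,amin=800): print(n,rect(p,c,.0295).round(1), cv2.boundingRect(c))
E
```

```text
t 28.6 pos [ 0.4716 -0.1806  0.092 ] head 163.18 std [0.0001 0.     0.0003 0.0054]
 -> trans [-0.0001 -0.0023  0.073 ] turn -0.011 q6 -1.71 w 0.0872
red [ 468.9 -182.2   47.8   35.9   73.2] (286, 232, 82, 58)
```

Call:
{"op": "jog_arm", "data": {"targets": [{"translation": [0.0007, -0.0025, 0.03], "turn": -0.01, "grip": 0.087}, {"translation": [0.0007, -0.0025, 0.055], "turn": -0.01, "grip": 0.087}, {"translation": [0.0007, -0.0025, 0.0715], "turn": -0.01, "grip": 0.087}, {"translation": [0.0007, -0.0025, 0.0715], "turn": -0.01, "grip": 0.075}, {"translation": [0.0007, -0.0025, 0.0715], "turn": -0.01, "grip": 0.06}, {"translation": [0.0007, -0.0025, 0.0715], "turn": -0.01, "grip": 0.04}, {"translation": [0.0007, -0.0025, 0.0715], "turn": -0.01, "grip": 0.04}, {"translation": [0.0007, -0.0025, 0.0715], "turn": -0.01, "grip": 0.04}, {"translation": [0.0007, -0.0025, 0.0715], "turn": -0.01, "grip": 0.04}, {"translation": [0.0007, -0.0025, 0.0715], "turn": -0.01, "grip": 0.04}]}}

```text
time: 29.43
ee_pos: [0.4702, -0.1823, 0.02]
ee_rot: [0.001, 0.142, 0.99, 0.001]
force: [1.2, 2.6, 3.7]
gripper_width: 0.0465
finger_force: 30.0
```

```bash
python3 -c "
from h import *; gom(.4703,-.1826,.02,163.8,4);go(.541,.118,.237,98.67)"
```

```text
t 29.6 pos [ 0.4702 -0.1823  0.0199] head 163.72 std [0.     0.     0.     0.0033]
 -> trans [-0.0002 -0.0002 -0.0001] turn -0.001 q6 -1.73 w 0.0468
t 29.6 pos [ 0.4702 -0.1823  0.0199] head 163.72 -> trans [ 0.0159  0.3085 -0.2166] turn 1.135  q6 -1.73 w 0.0468 F [0.5 6.  3.6]
```

Call:
{"op": "jog_arm", "data": {"targets": [{"translation": [0, 0, -0.02], "turn": 0, "grip": 0.04}, {"translation": [0, 0, -0.05], "turn": 0, "grip": 0.04}, {"translation": [0, 0, -0.09], "turn": 0, "grip": 0.04}, {"translation": [0.001, 0.023, -0.12], "turn": 0.1, "grip": 0.04}, {"translation": [0.002, 0.05, -0.15], "turn": 0.21, "grip": 0.04}, {"translation": [0.004, 0.082, -0.17], "turn": 0.33, "grip": 0.04}, {"translation": [0.006, 0.116, -0.19], "turn": 0.45, "grip": 0.04}, {"translation": [0.008, 0.152, -0.2], "turn": 0.57, "grip": 0.04}, {"translation": [0.01, 0.188, -0.21], "turn": 0.69, "grip": 0.04}, {"translation": [0.012, 0.224, -0.217], "turn": 0.81, "grip": 0.04}]}}

```text
time: 30.47
ee_pos: [0.5204, 0.033, 0.2366]
ee_rot: [0.001, 0.515, 0.857, -0.0]
force: [1.0, -0.4, -0.3]
gripper_width: 0.0468
finger_force: 30.0
```

```bash
python3 -c "
from h import *; go(.541,.118,.237,98.67)"
```

```text
t 30.5 pos [0.5204 0.033  0.2366] head 118.07 -> trans [ 0.0653  0.0581 -0.0005] turn 0.339  q6 -0.49 w 0.0468 F [ 1.  -0.4 -0.3]
```

Call:
{"op": "jog_arm", "data": {"targets": [{"translation": [0.025, 0.022, 0], "turn": 0.11, "grip": 0.04}, {"translation": [0.045, 0.04, 0], "turn": 0.22, "grip": 0.04}, {"translation": [0.06, 0.053, 0], "turn": 0.33, "grip": 0.04}, {"translation": [0.065, 0.058, 0], "turn": 0.339, "grip": 0.04}, {"translation": [0.065, 0.058, 0], "turn": 0.339, "grip": 0.04}, {"translation": [0.065, 0.058, 0], "turn": 0.339, "grip": 0.04}, {"translation": [0.065, 0.058, 0], "turn": 0.339, "grip": 0.04}]}}

```text
time: 31.05
ee_pos: [0.5402, 0.1155, 0.2354]
ee_rot: [0.0, 0.649, 0.761, -0.0]
force: [-0.3, 0.5, 0.1]
gripper_width: 0.0468
finger_force: 30.0
```

```bash
python3 - <<'E'
from h import *
front('red',.001)
chk([('green',1),('yellow',2)],'pics/w7.png')
gom(.5351,.1545,.052,98.67,1)
E
```

```text
red held, row 278.0 centre at tool x -0.7 mm
green bay 2 along -0.1 across -0.2 mm size [47.3 33.7] ang err 0.3
yellow bay 3 along -0.1 across -0.2 mm size [48.  33.8] ang err 0.3
t 31.4 pos [0.5402 0.1162 0.2356] head 98.99 std [0. 0. 0. 0.]
 -> trans [0.0387 0.0009 0.1836] turn 0.006 q6 -0.01 w 0.0468
```

Call:
{"op": "jog_arm", "data": {"targets": [{"translation": [0.025, 0.001, 0.02], "turn": 0.005, "grip": 0.04}, {"translation": [0.038, 0.001, 0.045], "turn": 0.005, "grip": 0.04}, {"translation": [0.038, 0.001, 0.08], "turn": 0.005, "grip": 0.04}, {"translation": [0.038, 0.001, 0.12], "turn": 0.005, "grip": 0.04}, {"translation": [0.038, 0.001, 0.155], "turn": 0.005, "grip": 0.04}, {"translation": [0.038, 0.001, 0.185], "turn": 0.005, "grip": 0.04}, {"translation": [0.038, 0.001, 0.185], "turn": 0.005, "grip": 0.04}, {"translation": [0.038, 0.001, 0.185], "turn": 0.005, "grip": 0.04}, {"translation": [0.038, 0.001, 0.185], "turn": 0.005, "grip": 0.04}]}}

```text
time: 32.1
ee_pos: [0.5364, 0.1546, 0.0528]
ee_rot: [0.001, 0.651, 0.759, 0.001]
force: [-0.1, 0.3, 0.4]
gripper_width: 0.0464
finger_force: 30.0
```

```bash
python3 -c "
from h import *; gom(.5351,.1545,.0203,98.67)"
```

```text
t 32.3 pos [0.5369 0.1548 0.0536] head 98.74 std [0.0001 0.     0.0002 0.0019]
 -> trans [-0.     -0.0018  0.0333] turn 0.001 q6 0.07 w 0.0468
```

Call:
{"op": "jog_arm", "data": {"targets": [{"translation": [0, -0.0005, 0.015], "turn": 0, "grip": 0.04}, {"translation": [0, -0.0005, 0.024], "turn": 0, "grip": 0.04}, {"translation": [0, -0.0005, 0.03], "turn": 0, "grip": 0.04}, {"translation": [0, -0.0005, 0.03], "turn": 0, "grip": 0.04}, {"translation": [0, -0.0005, 0.03], "turn": 0, "grip": 0.04}, {"translation": [0, -0.0005, 0.03], "turn": 0, "grip": 0.04}]}}

```text
time: 32.8
ee_pos: [0.5349, 0.1545, 0.0208]
ee_rot: [0.0, 0.651, 0.759, 0.0]
force: [0.4, -0.3, -0.7]
gripper_width: 0.0467
finger_force: 30.0
```

```bash
python3 -c "
from h import *; gom(.5351,.1545,.0203,98.67,3); print(monitor.get_obs()['force'])"
```

```text
t 33.0 pos [0.5349 0.1545 0.0208] head 98.74 std [0.     0.     0.     0.0022]
 -> trans [-0.      0.0002  0.0005] turn 0.001 q6 0.07 w 0.0464
[ 0.11117261 -0.09848599  0.4712889 ]
```

Call:
{"op": "jog_arm", "data": {"targets": [{"translation": [0, 0.0003, 0.0008], "turn": 0, "grip": 0.04}, {"translation": [0, 0.0003, 0.001], "turn": 0, "grip": 0.04}, {"translation": [0, 0.0003, 0.001], "turn": 0, "grip": 0.04}, {"translation": [0, 0.0003, 0.001], "turn": 0, "grip": 0.055}, {"translation": [0, 0.0003, 0.001], "turn": 0, "grip": 0.07}, {"translation": [0, 0.0003, 0.001], "turn": 0, "grip": 0.087}, {"translation": [0, 0.0003, 0.001], "turn": 0, "grip": 0.087}, {"translation": [0, 0, -0.02], "turn": 0, "grip": 0.087}, {"translation": [0, 0, -0.05], "turn": 0, "grip": 0.087}, {"translation": [0, 0, -0.09], "turn": 0, "grip": 0.087}]}}

```text
time: 33.78
ee_pos: [0.5328, 0.154, 0.1081]
ee_rot: [-0.002, 0.651, 0.759, -0.003]
force: [0.4, -0.2, 0.5]
gripper_width: 0.0866
finger_force: 0.0
```

Call:
{"op": "jog_arm", "data": {"targets": [{"translation": [0, 0, -0.04], "turn": 0, "grip": 0.087}, {"translation": [0, 0, -0.08], "turn": 0, "grip": 0.087}, {"translation": [0.02, 0, -0.12], "turn": 0, "grip": 0.087}, {"translation": [0.03, 0, -0.15], "turn": 0, "grip": 0.087}, {"translation": [0.03, 0, -0.15], "turn": 0, "grip": 0.087}, {"translation": [0.03, 0, -0.15], "turn": 0, "grip": 0.087}, {"translation": [0.03, 0, -0.15], "turn": 0, "grip": 0.087}, {"translation": [0.03, 0, -0.15], "turn": 0, "grip": 0.087}]}}

```text
time: 34.45
ee_pos: [0.5297, 0.1837, 0.2581]
ee_rot: [-0.001, 0.651, 0.759, -0.002]
force: [0.3, -0.7, 0.1]
gripper_width: 0.0869
finger_force: 0.0
```

```bash
python3 - <<'E'
from h import *
go(.5351,.1545,.3,98.67); optics.capture('wrist')
chk([('blue',0),('green',1),('yellow',2),('red',3)],'pics/w8.png')
E
```

```text
t 34.5 pos [0.5297 0.1837 0.2581] head 98.72 -> trans [-0.0297  0.0007 -0.0419] turn 0.001  q6 0.12 w 0.0869 F [ 0.3 -0.7  0.1]
blue bay 1 along -1.1 across -0.9 mm size [47.3 33.5] ang err -0.0
green bay 2 along -0.0 across -0.2 mm size [46.3 33. ] ang err 0.0
yellow bay 3 along 0.6 across -0.3 mm size [48.7 34. ] ang err 0.1
red bay 4 along 1.2 across -0.5 mm size [48.2 34.8] ang err 0.1
```

View pics/w8.png

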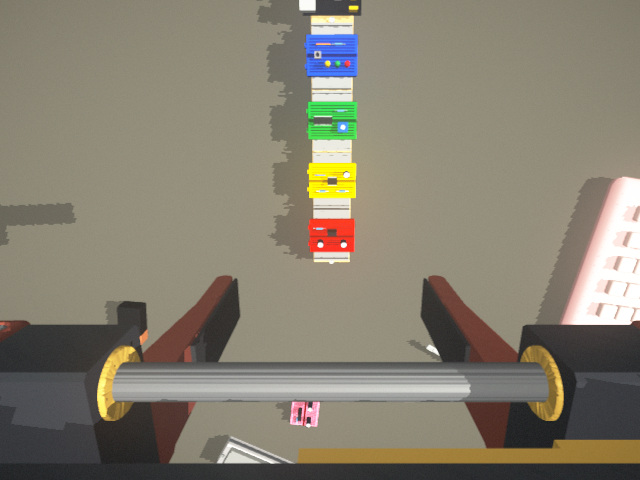

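From the power board the row is blue (332,56), green (332,121), yellow (332,181), red (331,235). Each is flat, square and within about 1 mm of its bay centre, and the gripper is clear. I'm handing in the job.

```bash
python3 -c "
from rig import job; print(job.close_job())"
```

```text
the job is handed in; nothing more can be done
None
```

All four modules are on the demo rail in the order asked (blue, green, yellow, red from the power board), each flat, square and within about 1 mm of its bay centre by the wrist camera; the job was handed in at about 35 s, with no verdict shown.

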